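# Empty the offcut tray and hold the clamp bolt's head for tightening

## Task

The nut that clamps the rest arm to its stand has worked loose and a colleague will tighten it from the far side: swing the offcut tray on top of the stand right over by its wooden handle, so that all four glass pieces slide off into the steel bowl and the tray stays open past upright on its stop. Then reach down into the gap behind the bracket plate, grip the hexagonal bolt head across its two upright flats and hold it firmly and still, without turning the bolt any further than the few degrees it takes to seat the grip. Finish while still holding the head, and leave the other tools and the bowl where they are.

Things in the scene. Friction and masses are not known exactly. Their poses are not given: they have to be found in the camera images.
- stand: rest stand, fixed: foot 130 x 130 x 10 mm, two upright plates 46 mm apart (inner faces at x -23 and +23), 5 mm thick, y -50 to +70, tops at 120 mm. Clamp block, nut and rest arm on the outside of the +x (bracket) plate, all below 120 mm, reaching to x +150, y -180. Origin: on the bench under the bolt axis, midway between the plates; x away from the robot, y along the plates to hinge and bowl, z up
- gap_mouth (a point): middle of the gap's open top between the two plates, above the bolt head: stand x 0, y 0, height 120 mm. The gap is 46 mm wide (x), open at both ends (y) and free down to 45 mm above the bench, but for the bolt head with its sleeve and washer; the tray covers it until swung over. Axes as the stand's
- bolt: hexagonal steel bolt head in the gap: 24 mm across flats, 16 mm long along its axis (stand x). Origin: its middle, at stand x +5, y 0, height 94 mm; the washer (32 mm diameter) starts 15 mm from there towards the bracket plate. Its x = bolt axis, y = normal of the two near-upright flats, z = corner near the top; rolled up to 0.2 rad about x at the start. Over 0.03 N m turns it
- bolt_corner (a point): the top corner of the head on its free end face (8 mm from the head's middle along the bolt's -x, 13.9 mm from the bolt axis): shows how far the bolt has turned
- tray (a joint): the tray's hinge angle in rad: 0 = lying level on the stand (as at the start), grows as the handle end lifts and swings over towards the bowl; 1.57 upright, 2.05 on its stop, leaning out over the bowl. Light hinge: let go short of upright it falls shut, past upright it falls on to its stop and stays
- tray_hinge (a point): middle of the tray's hinge axis (along stand x), at stand y +105, height 120 mm; turns with the tray. The tray: sheet steel, 94 mm (x) by 160 mm (y), rims on three sides to 23 mm above the hinge axis, open along the hinge, its floor 5 mm above the hinge axis; about 0.4 kg
- tray_grip (a point): middle of the tray's wooden handle: 24 mm diameter, 54 mm long, sticking out level from the tray's -y end (its axis along the stand's y at the start), at stand x 0, y -95, height 131 mm; swings on a 200 mm radius about the hinge. The tray's end rim is 40 mm away. Taken by its two sides (fingers closing along the hinge's direction) it turns between the fingers as it swings
- bowl: loose round steel bowl on the bench beside the stand, below the tray's hinged edge: rim diameter 210 mm, 75 mm high, thin wall. Origin: centre of its underside
- piece1: loose glass offcut on the tray: slice of rod, 26 mm diameter, 18 mm high. Origin: centre of its underside as it first stands
- piece2: loose glass offcut on the tray: blunt cone, 26 to 20 mm diameter, 22 mm high. Origin as above
- piece3: loose glass offcut on the tray: rounded block 22 x 26 x 20 mm. Origin as above
- piece4: loose glass offcut on the tray: slice of rod, 24 mm diameter, 22 mm high. Origin as above
- shaping_block: bystander: dark graphite block with round hollows, 45 x 70 x 75 mm high, standing on the robot's side of the stand. Origin under its centre
- dish: bystander: square white ceramic dish 80 x 80 x 28 mm, beyond the stand. Origin under its centre
- paddle: bystander: graphite paddle lying flat, blade 85 x 60 mm, handle along its -x to 150 mm, 20 mm high
- spanner: bystander: steel spanner lying flat, 190 mm long along its x axis
- reamer: bystander: graphite cone with wooden handle lying flat, 230 mm long along its x axis, 29 mm high
- tweezers: bystander: steel tweezers lying flat, 200 mm long along its x axis

How it is judged:
By the outcome, as a careful person would: the job done as asked, in the order asked, and still so for the second after the job is handed in, while the arm keeps its last pose, push and grip.
It also fails if it takes over 51 s, if anything falls off the work surface, if the arm or the gripper's body presses on something with over 40 N, if the wrist force passes 120 N, or if a joint passes its speed limit or range.

## Robot

A 6-joint arm with a two-finger parallel gripper is mounted at the origin on the work surface. World frame = base frame: x ahead of the robot, y to its left, z up, the work surface at z = 0. Lengths are in m, angles in degrees, forces in N, time in s.
With the tool pointing down it reaches from about 0.2 to 0.875 m from the base axis. Payload 3.4 kg.
Tool frame: the origin (TCP) lies on the mounting face of the last link; the fingertips stand 199 mm ahead of it and the grasp point (between the pads) lies 180 mm ahead of it; z points along the fingers, y is the direction in which the jaws open and shut (so a half turn about z gives the same grasp; the last joint's range is limited). The gripper opens to 94 mm and grips with 3 to 60 N. Pads are 16 mm wide; open, the fingers measure 119 mm over their backs; the gripper's body (75 mm by 177 mm) begins 78 mm behind the grasp point.
Start: joints at [59.645, 15.808, 86.224, -0, 77.962, -6.933], TCP at [0.229, 0.528, 0.405] pointing down, gripper open.
Joint ranges: [-165.64, 165.64], [-43.16, 119.46], [12.63, 154.43], [-67.54, 247.53], [6.08, 155.33], [-154.97, 154.97]. Speed limits (degrees/s): [147.25, 147.25, 180, 180, 180, 180].

## Interface

Orientations are given as a 3x3 rotation matrix whose columns are the frame's x, y, z axes.
In Python, from station import sense, grab_frame, camera_info, sign_off gives the robot as it stands.
- The arm moves only by the tool send_rows, never from a script. Its argument "plan" is a list of rows, each a list of 7 numbers: the shift along the tool's x, y, z in m, then the turn, a rotation vector about the tool's x, y, z in degrees, then the closure, from -1 (fully open) to 1 (shut). A call has exactly 10 rows; each row is the pose to reach, as a shift and turn from the pose commanded when the call began, along the tool's axes at that moment; what a row does not reach only later rows make up. A row lasts 1/12 s, in which the tool goes at most 41.7 mm and 7.16 degrees, less where a joint would pass 70% of its speed; a pose out of reach is approached as far as the arm can. A call with a gripper value outside its range is refused whole. The fingers move at their own pace and stop on an object; "newtons" is the grip in N (left out, the last holds). Time passes only in rows, so rows that repeat a pose let the fingers close, or fill a call up. It gives the time, the measured TCP pose, the force and the opening at its end, in the units of the state.
- sense(): the state, without advancing time (a new reading comes with each control period).
- grab_frame(name): name is "scene" or "top" or "wrist"; returns the picture (420x560x3 uint8, blue, green, red); there is no depth.
- camera_info(name): a dict with "intrinsics" (3x3 intrinsics, pixels), "world_from_camera" (4x4, takes a point from camera to world coordinates). Camera axes: x right, y down, z forward; pixel columns grow to the right and rows downward; lengths in m; the calibration is good to about 2 mm. A picture is of the moment at which its call begins: read the wrist's pose just before it. camera_info takes no time and is no camera call; for the wrist camera it gives the pose at the moment of the call.
- sign_off(): hands the job in, once; it reports no verdict.
The state is a dict: "time_s": time; "joint_pos": joint angles; "qd": joint speeds; "joint_efforts": joint torques, N m; "tool_pos": TCP position; "tcp_rot": TCP orientation; "wrist_force": force on the tool from outside, world axes, zero at the start; "moment": the same for the moment, N m; "gripper_width": finger opening in m.
Only numpy, scipy, OpenCV 4.12 (cv2) and the standard library are available. Lean on these libraries where they do the work, as an engineer would, in place of code of your own. Each camera call takes 0.05 s, during which the arm holds its last target.

## Working session

There is one attempt and no reset: what is moved stays moved. The work goes in short steps, Python scripts to look and compute and a tool call to move; the robot and the scene stay as the last step left them, time stands still between calls to the robot, and variables do not carry over. Pictures are saved under pics/ and viewed, and the job is handed in when it is done.

Besides the shell and the picture viewer there is one more tool, called after "Emit:" as name(argument=value, ...), one argument or row to a line, values as JSON. send_rows: Moves the arm, as the interface text tells. Its arguments: {"type":"object","properties":{"plan":{"type":"array","items":{"type":"array","items":{"type":"number"}}},"newtons":{"type":"number"}},"required":["plan"]}

```bash
ls; mkdir -p pics
python3 - <<'E'
from station import *
import cv2,numpy as np
np.set_printoptions(precision=4,suppress=True)
print(sense())
for n in ["scene","top","wrist"]:
    i=camera_info(n); print(n,i)
    cv2.imwrite(f"pics/{n}0.png",grab_frame(n))
E
```

```text
pics
{'time_s': 0.0, 'joint_pos': array([59.6464, 15.8451, 86.2961, -0.0015, 77.9624, -6.9334]), 'qd': array([-0.0749, -0.024 ,  0.0509,  0.0443,  0.0418,  0.1022]), 'joint_efforts': array([ -0.0002, -40.4588, -23.7236,   0.07  ,   0.0347,  -0.0001]), 'tool_pos': array([0.2284, 0.5274, 0.4038]), 'tcp_rot': array([[-0.9176,  0.3975, -0.0009],
       [ 0.3975,  0.9176, -0.0016],
       [ 0.0002, -0.0018, -1.    ]]), 'wrist_force': array([ 0.7543, -0.0665, -0.7793]), 'moment': array([-0.0043,  0.0102,  0.0211]), 'gripper_width': 0.09408442602508238}
scene {'intrinsics': array([[395.9711,   0.    , 282.2219],
       [  0.    , 395.9711, 210.8569],
       [  0.    ,   0.    ,   1.    ]]), 'world_from_camera': array([[ 0.7245,  0.5765, -0.3779,  0.9334],
       [ 0.6892, -0.6161,  0.3813, -0.3939],
       [-0.013 , -0.5367, -0.8437,  0.9658],
       [ 0.    ,  0.    ,  0.    ,  1.    ]])}
top {'intrinsics': array([[477.9902,   0.    , 281.3594],
       [  0.    , 477.9902, 224.3042],
       [  0.    ,   0.    ,   1.    ]]), 'world_from_camera': array([[ 0.0084, -0.9972,  0.0739,  0.3947],
       [-1.    , -0.0082,  0.0026, -0.0294],
       [-0.002 , -0.074 , -0.9973,  1.7111],
       [ 0.    ,  0.    ,  0.    ,  1.    ]])}
wrist {'intrinsics': array([[300.3702,   0.    , 279.0094],
       [  0.    , 300.3702, 213.7554],
       [  0.    ,   0.    ,   1.    ]]), 'world_from_camera': array([[ 0.3957,  0.8905,  0.2246,  0.1634],
       [ 0.9184, -0.3832, -0.0987,  0.5547],
       [-0.0019,  0.2453, -0.9694,  0.3844],
       [ 0.    ,  0.    ,  0.    ,  1.    ]])}
```

View pics/scene0.png

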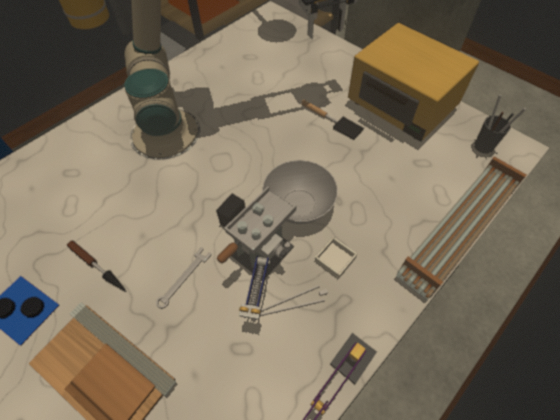

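View pics/top0.png

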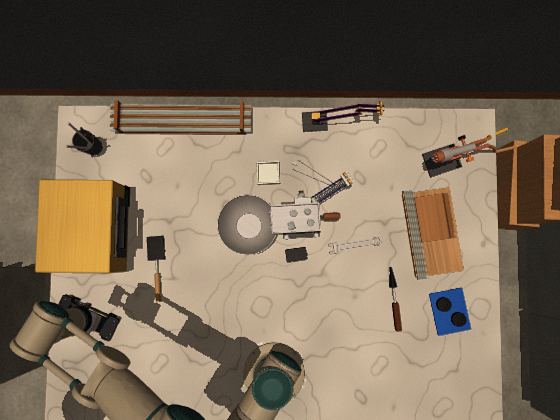

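View pics/wrist0.png

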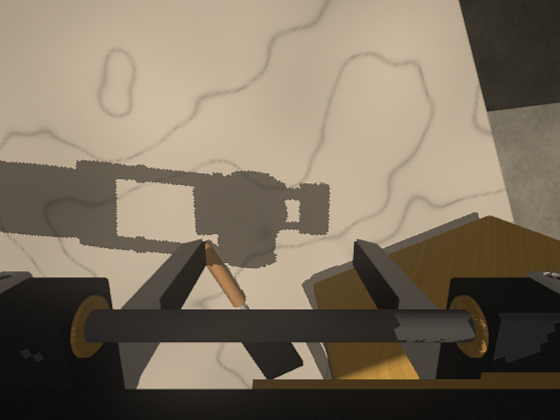

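The scene and top views show the stand with its tray at top px (297,219), handle at (331,216) and bowl at (248,225). I'll zoom in next.

Run:
```python
import cv2
t=cv2.imread("pics/top0.png")[160:280,200:360]; cv2.imwrite("pics/top0z.png",cv2.resize(t,None,fx=5,fy=5,interpolation=cv2.INTER_CUBIC))
t=cv2.imread("pics/scene0.png")[150:330,190:380]; cv2.imwrite("pics/scene0z.png",cv2.resize(t,None,fx=3.3,fy=3.3,interpolation=cv2.INTER_CUBIC)[:600])
```

```text
(no output)
```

View pics/top0z.png

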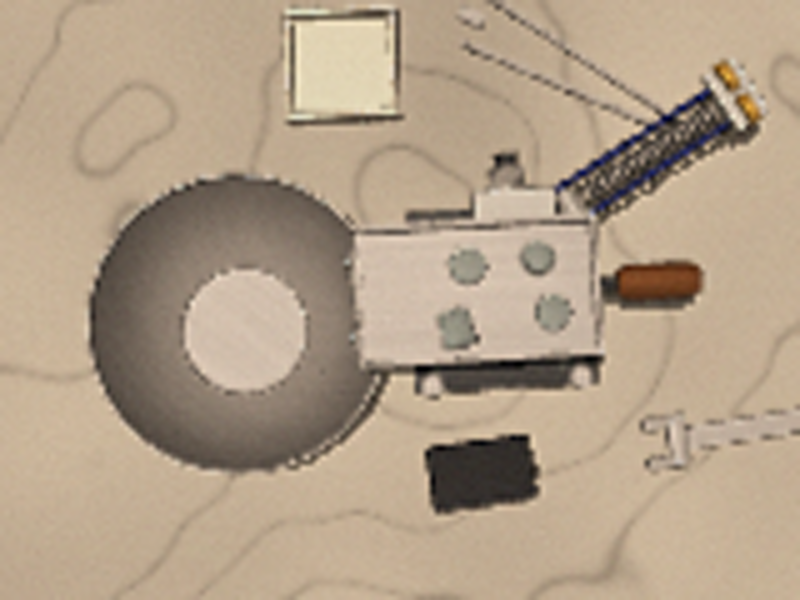

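View pics/scene0z.png

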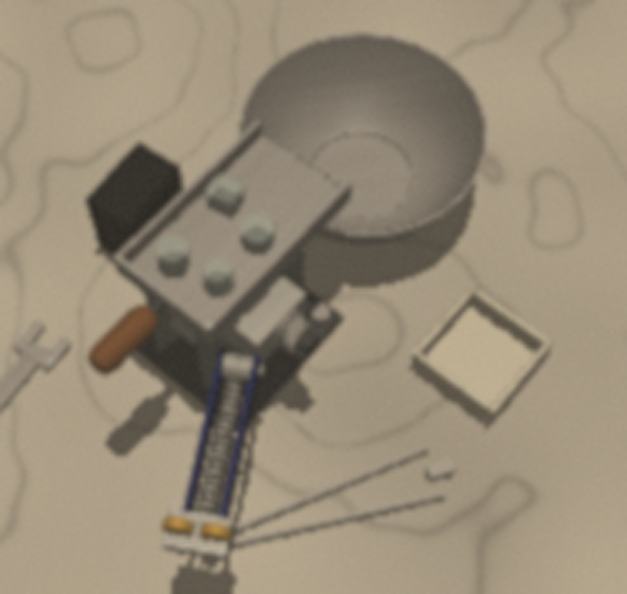

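The zoom shows the tray corners at about (355,232), (597,216), (604,358) and (362,370) in the zoomed top view. The brown handle is at (658,282) there, and at about (123,338) in the scene zoom.

```bash
cat > h.py <<'E'
import cv2,numpy as np
from station import *
np.set_printoptions(precision=4,suppress=True)
def ray(info,px):
    K=info["intrinsics"];T=info["world_from_camera"]
    d=T[:3,:3]@np.linalg.inv(K)@np.array([px[0],px[1],1.]);return T[:3,3],d/np.linalg.norm(d)
def onz(info,px,z):
    o,d=ray(info,px);return o+d*(z-o[2])/d[2]
def tri(i1,p1,i2,p2):
    o1,d1=ray(i1,p1);o2,d2=ray(i2,p2)
    s=np.linalg.lstsq(np.c_[d1,-d2],o2-o1,rcond=None)[0]
    a=o1+s[0]*d1;b=o2+s[1]*d2;return (a+b)/2,np.linalg.norm(a-b)
def proj(info,P):
    T=np.linalg.inv(info["world_from_camera"]);c=T[:3,:3]@P+T[:3,3];q=info["intrinsics"]@c;return q[:2]/q[2]
def brown(img,roi):
    x0,y0,x1,y1=roi;hsv=cv2.cvtColor(img,cv2.COLOR_BGR2HSV)
    m=cv2.inRange(hsv,(0,110,40),(18,255,255));k=np.zeros_like(m);k[y0:y1,x0:x1]=m[y0:y1,x0:x1];return k
def rect(m):
    c=max(cv2.findContours(m,0,2)[0],key=cv2.contourArea);M=cv2.moments(m,True)
    return np.array([M['m10']/M['m00'],M['m01']/M['m00']]),cv2.minAreaRect(c),M['m00']
E
python3 - <<'E'
from h import *
it,isc=camera_info("top"),camera_info("scene")
t=cv2.imread("pics/top0.png");s=cv2.imread("pics/scene0.png")
ct,rt,_=rect(brown(t,(318,205,345,225)));cs,rs,_=rect(brown(s,(210,235,240,270)))
print(ct,rt,cs,rs); print("tri",tri(it,ct,isc,cs))
H=onz(it,ct,.131);print("handle on z.131 top",H,"scene",onz(isc,cs,.131))
z=lambda u,v:np.array([200+u/5-.4,160+v/5-.4])
C=[onz(it,z(*p),.143) for p in[(355,232),(597,216),(604,358),(362,370)]]
for c in C:print(c)
hy=((C[0]-C[1])+(C[3]-C[2]))[:2];print("y dir ang",np.degrees(np.arctan2(hy[1],hy[0])), [np.linalg.norm(C[i]-C[(i+1)%4]) for i in range(4)])
hx=((C[0]-C[3])+(C[1]-C[2]))[:2];print("x ang",np.degrees(np.arctan2(hx[1],hx[0])))
mid=(sum(C)/4)[:2];d=mid-H[:2];print("handle->mid",d,np.linalg.norm(d),np.degrees(np.arctan2(d[1],d[0])))
E
```

```text
[330.9464 215.9286] ((331.0, 216.0), (6.0, 16.0), 90.0) [227.0966 252.0682] ((227.25003051757812, 252.25003051757812), (7.77817440032959, 22.62741470336914), 45.0)
tri (array([ 0.542 , -0.1886,  0.1284]), np.float64(0.0027933930465786905))
handle on z.131 top [ 0.541  -0.1896  0.131 ] scene [ 0.544  -0.1881  0.131 ]
[0.5712 0.0107 0.143 ]
[ 0.5831 -0.1489  0.143 ]
[ 0.4892 -0.1537  0.143 ]
[0.48   0.0052 0.143 ]
y dir ang 93.79508949670942 [np.float64(0.16006178061847678), np.float64(0.09396574225765214), np.float64(0.1592080121540589), np.float64(0.09129700110061832)]
x ang 3.2037762139355612
handle->mid [-0.0101  0.1179] 0.11831640266324507 94.91471670157402
```

```bash
cat >> h.py <<'E'
from scipy.spatial.transform import Rotation as Ro
YAW=np.radians(4.0)
def S(yaw=None):
    y=YAW if yaw is None else yaw;c,s=np.cos(y),np.sin(y);return np.array([[c,-s,0],[s,c,0],[0,0,1.]])
def down(ydir_deg):  # tool z down, y_tool at this world heading
    a=np.radians(ydir_deg);y=np.array([np.cos(a),np.sin(a),0]);z=np.array([0,0,-1.]);return np.c_[np.cross(y,z),y,z]
def rel(R0,p0,R1,g1):
    "from tcp pose (R0,p0) to grasp point g1 with orientation R1"
    p1=g1-R1[:,2]*.18
    return R0.T@(p1-p0),Ro.from_matrix(R0.T@R1).as_rotvec(degrees=True)
E
python3 - <<'E'
from h import *
s=sense()
R0=down(66.578);p0=np.array([.229,.528,.405])
print(rel(R0,p0,down(4),np.array([.5425,-.189,.26])))
E
```

```text
(array([-0.5727, -0.5333, -0.035 ]), array([ 0.   ,  0.   , 62.578]))
```

Emit:
send_rows(
  plan=[
    [-0.02,-0.02,-0.005,0,0,3,-1],
    [-0.05,-0.046,-0.01,0,0,7,-1],
    [-0.08,-0.075,-0.02,0,0,11,-1],
    [-0.11,-0.103,-0.03,0,0,15,-0.4],
    [-0.14,-0.131,-0.035,0,0,19,-0.4],
    [-0.17,-0.159,-0.035,0,0,23,-0.4],
    [-0.2,-0.187,-0.035,0,0,27,-0.4],
    [-0.23,-0.215,-0.035,0,0,31,-0.4],
    [-0.26,-0.243,-0.035,0,0,35,-0.4],
    [-0.29,-0.27,-0.035,0,0,38,-0.4],
  ],
)

```text
time_s: 0.98
tool_pos: [0.3873, 0.1626, 0.4397]
tcp_rot: [[-0.476, 0.88, 0.0], [0.88, 0.476, 0.0], [-0.0, 0.0, -1.0]]
wrist_force: [0.8, -0.4, 0.8]
gripper_width: 0.0662
```

Run:
```python
from h import *
s=sense();print(s["time_s"],s["tool_pos"],s["joint_pos"],s["gripper_width"])
R0=down(66.578);p0=np.array([.229,.528,.405])
p=p0+R0@[-.29,-.27,-.035];R=down(28.578);print(p)
print(rel(R,p,down(4),np.array([.5425,-.189,.26])))
```

```text
0.9833 [0.3873 0.1626 0.4397] [ 13.263    0.9981  99.4195   0.0035  79.563  -15.1421] 0.06622744902058508
[0.3878 0.165  0.44  ]
(array([-0.3849, -0.0335,  0.    ]), array([ 0.   ,  0.   , 24.578]))
```

Emit:
send_rows(
  plan=[
    [-0.041,-0.0035,0,0,0,3,-0.4],
    [-0.082,-0.007,0,0,0,6,-0.4],
    [-0.123,-0.0105,0,0,0,9,-0.4],
    [-0.164,-0.014,0,0,0,12,-0.4],
    [-0.205,-0.0175,0,0,0,15,-0.4],
    [-0.246,-0.021,0,0,0,18,-0.4],
    [-0.287,-0.025,0,0,0,20.5,-0.4],
    [-0.328,-0.0285,0,0,0,23,-0.4],
    [-0.365,-0.032,0,0,0,24.6,-0.4],
    [-0.385,-0.0335,0,0,0,24.6,-0.4],
  ],
)

```text
time_s: 1.82
tool_pos: [0.5433, -0.1936, 0.4388]
tcp_rot: [[-0.066, 0.998, -0.0], [0.998, 0.066, -0.002], [-0.002, -0.0, -1.0]]
wrist_force: [0.9, 1.0, -0.3]
gripper_width: 0.0659
```

Run:
```python
from h import *
s=sense();print(s["time_s"],s["tool_pos"],s["joint_pos"],s["tcp_rot"],camera_info("wrist")["world_from_camera"])
w=grab_frame("wrist");cv2.imwrite("pics/w1.png",w);cv2.imwrite("pics/t1.png",grab_frame("top"))
print(sense()["tool_pos"])
```

```text
1.8167 [ 0.5433 -0.1936  0.4388] [-26.4958  14.992   82.549   -0.0799  82.4204 -30.2455] [[-0.0656  0.9978 -0.    ]
 [ 0.9978  0.0656 -0.0015]
 [-0.0015 -0.0001 -1.    ]] [[ 0.9977  0.0655  0.0163  0.5388]
 [ 0.0675 -0.9667 -0.2468 -0.1237]
 [-0.0004  0.2473 -0.9689  0.4191]
 [ 0.      0.      0.      1.    ]]
[ 0.5432 -0.1929  0.4384]
```

View pics/w1.png

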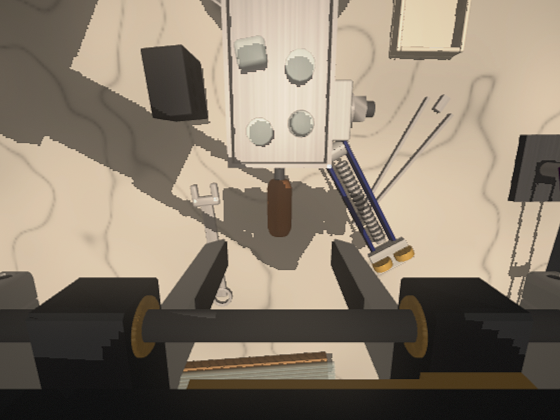

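Wrist view: handle at about (280,208), tray end rim at (228,165) to (333,163), bolted rest arm to the right. Fingers straddle the handle column.

Run:
```python
from h import *
iw=camera_info("wrist");w=cv2.imread("pics/w1.png")
m=brown(w,(255,172,300,245));c,r,a=rect(m);ys,xs=np.nonzero(m);print(c,r,a,ys.min(),ys.max())
vx=[]
for y in (190,200,210,220,228):
    x=np.nonzero(m[y])[0];vx.append(onz(iw,(x.mean(),y),.131));print(y,x.min(),x.max(),vx[-1])
v=np.array(vx);p=np.polyfit(v[:,1],v[:,0],1);print("handle yaw",np.degrees(np.arctan(-p[0])))
print("centre",onz(iw,c,.131),"tip",onz(iw,(279,237),.131),"near", onz(iw,(279.5,178),.131))
g=cv2.resize(w[0:180,200:360],None,fx=4,fy=4,interpolation=cv2.INTER_CUBIC)[:600];cv2.imwrite("pics/w1z.png",g)
g=cv2.resize(w[100:250,200:360],None,fx=4,fy=4,interpolation=cv2.INTER_CUBIC);cv2.imwrite("pics/w1y.png",g)
```

```text
[279.2189 208.598 ] ((278.9999694824219, 207.99998474121094), (55.99999237060547, 21.999996185302734), 90.0) 1174.0 180 236
190 268 290 [ 0.5417 -0.1723  0.131 ]
200 268 290 [ 0.5424 -0.1821  0.131 ]
210 268 290 [ 0.5431 -0.1921  0.131 ]
220 268 290 [ 0.5437 -0.2023  0.131 ]
228 269 289 [ 0.5443 -0.2106  0.131 ]
handle yaw 3.8729584762293396
centre [ 0.5432 -0.1907  0.131 ] tip [ 0.5449 -0.2201  0.131 ] near [ 0.5414 -0.1606  0.131 ]
```

View pics/w1z.png

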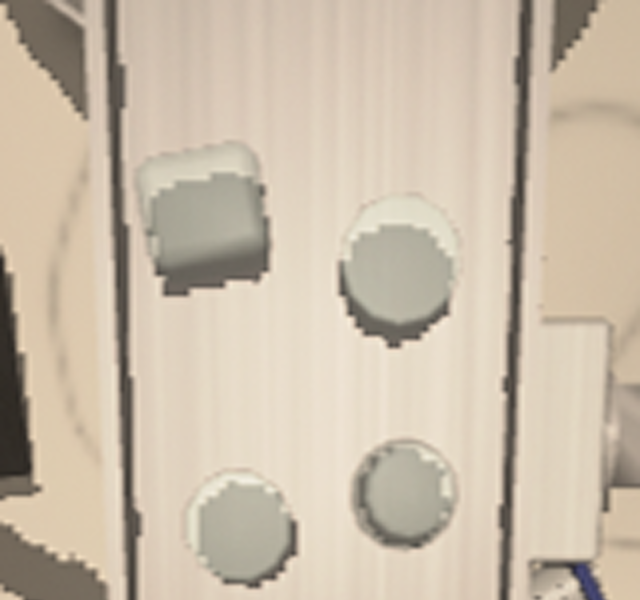

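View pics/w1y.png

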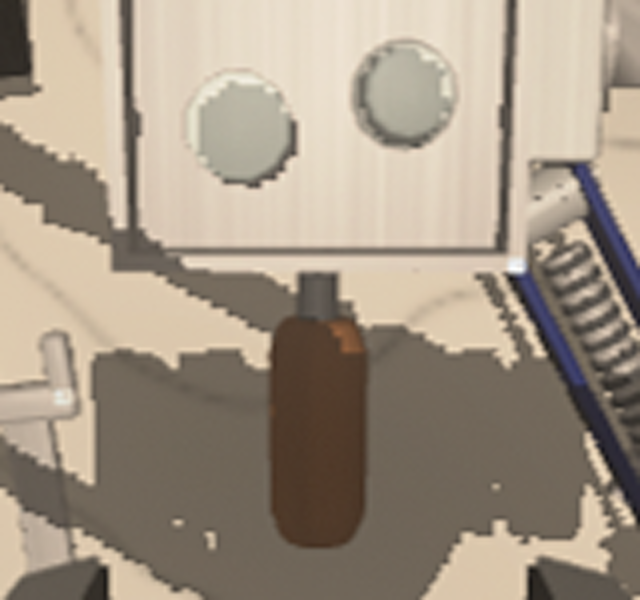

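Emit:
send_rows(
  plan=[
    [-0.001,0.001,0.02,0,0,0,-0.4],
    [-0.001,0.001,0.05,0,0,0,-0.4],
    [-0.001,0.001,0.08,0,0,0,-0.4],
    [-0.001,0.001,0.105,0,0,0,-0.4],
    [-0.001,0.001,0.122,0,0,0,-0.4],
    [-0.001,0.001,0.129,0,0,0,-0.4],
    [-0.001,0.001,0.129,0,0,0,0.1],
    [-0.001,0.001,0.129,0,0,0,1],
    [-0.001,0.001,0.129,0,0,0,1],
    [-0.001,0.001,0.129,0,0,0,1],
  ],
  newtons=15,
)

```text
time_s: 2.75
tool_pos: [0.5436, -0.1904, 0.3123]
tcp_rot: [[-0.07, 0.998, 0.003], [0.998, 0.07, -0.001], [-0.001, 0.003, -1.0]]
wrist_force: [0.3, -0.5, 0.5]
gripper_width: 0.0429
```

```bash
sed -i 's/radians(4.0)/radians(3.9)/' h.py
python3 - <<'E'
from h import *
s=sense();print(s["time_s"],s["tool_pos"],s["wrist_force"],s["moment"],s["gripper_width"],s["joint_pos"])
cv2.imwrite("pics/w2.png",grab_frame("wrist"))
# arc deltas in tool frame (x_tool=+y stand, z_tool=-z): 
ph0=np.arctan2(11,-200)
r=np.hypot(11,200)
for d in range(0,126,6):
    p=ph0-np.radians(d);print(d,np.round([r*np.cos(p)+200, -(r*np.sin(p)-11)],1))
E
```

```text
2.75 [ 0.5436 -0.1904  0.3123] [ 0.2696 -0.5363  0.5391] [-0.0606  0.0396  0.026 ] 0.042877291017946725 [-26.2303  19.599   94.4289   0.0124  65.7999 -30.2246]
0 [0. 0.]
6 [  2.2 -20.8]
12 [  6.7 -41.3]
18 [ 13.2 -61.3]
24 [ 21.8 -80.4]
30 [ 32.3 -98.5]
36 [  44.7 -115.5]
42 [  58.7 -131. ]
48 [  74.3 -145. ]
54 [  91.3 -157.3]
60 [ 109.5 -167.7]
66 [ 128.7 -176.2]
72 [ 148.7 -182.6]
78 [ 169.2 -186.9]
84 [ 190.  -189.1]
90 [ 211. -189.]
96 [ 231.8 -186.8]
102 [ 252.3 -182.3]
108 [ 272.3 -175.8]
114 [ 291.4 -167.2]
120 [ 309.5 -156.7]
```

View pics/w2.png

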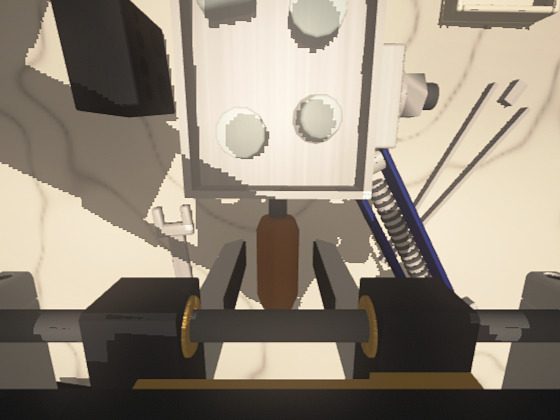

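The fingers are centred about the handle (256–298 px) and still closing. I'll finish the grip.

Emit:
send_rows(
  plan=[
    [0,0,0,0,0,0,1],
    [0,0,0,0,0,0,1],
    [0,0,0,0,0,0,1],
    [0,0,0,0,0,0,1],
    [0,0,0,0,0,0,1],
    [0,0,0,0,0,0,1],
    [0,0,0,0,0,0,1],
    [0,0,0,0,0,0,1],
    [0,0,0,0,0,0,1],
    [0,0,0,0,0,0,1],
  ],
)

```text
time_s: 3.63
tool_pos: [0.543, -0.1906, 0.3112]
tcp_rot: [[-0.069, 0.998, 0.0], [0.998, 0.069, -0.0], [-0.0, 0.0, -1.0]]
wrist_force: [-3.1, 0.6, 6.4]
gripper_width: 0.0233
```

Emit:
send_rows(
  plan=[
    [0.001,0,-0.01,0,0,0,1],
    [0.002,0,-0.021,0,0,0,1],
    [0.004,0,-0.031,0,0,0,1],
    [0.0067,0,-0.0413,0,0,0,1],
    [0.0097,0,-0.0515,0,0,0,1],
    [0.0132,0,-0.0613,0,0,0,1],
    [0.0173,0,-0.071,0,0,0,1],
    [0.0218,0,-0.0804,0,0,0,1],
    [0.0268,0,-0.0896,0,0,0,1],
    [0.0323,0,-0.0985,0,0,0,1],
  ],
)

```text
time_s: 4.47
tool_pos: [0.5408, -0.1577, 0.4101]
tcp_rot: [[-0.069, 0.998, 0.0], [0.998, 0.069, 0.0], [0.0, 0.0, -1.0]]
wrist_force: [0.8, -0.4, -3.5]
gripper_width: 0.0238
```

Run:
```python
from h import *
s=sense();print(s["time_s"],s["tool_pos"],s["wrist_force"],s["moment"],s["gripper_width"])
cv2.imwrite("pics/w3.png",grab_frame("wrist"))
```

```text
4.4667 [ 0.5408 -0.1577  0.4101] [ 0.8028 -0.3575 -3.4938] [-0.1648 -0.0308 -0.0415] 0.023818485777311393
```

View pics/w3.png

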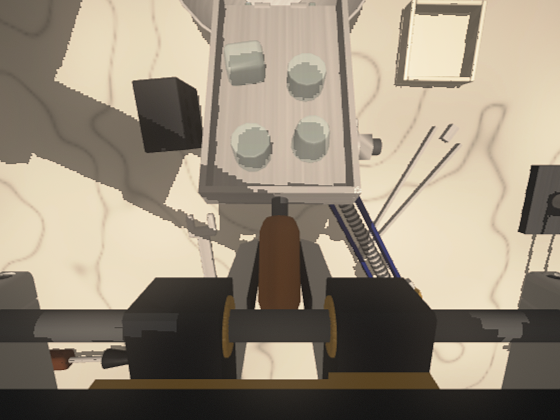

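The tray is up about 30° with all four pieces still in place. Continuing the arc.

Emit:
send_rows(
  plan=[
    [0.006,0,-0.0087,0,0,0,1],
    [0.0124,0,-0.017,0,0,0,1],
    [0.0192,0,-0.0249,0,0,0,1],
    [0.0264,0,-0.0325,0,0,0,1],
    [0.034,0,-0.0397,0,0,0,1],
    [0.042,0,-0.0465,0,0,0,1],
    [0.0503,0,-0.0529,0,0,0,1],
    [0.059,0,-0.0588,0,0,0,1],
    [0.0679,0,-0.0642,0,0,0,1],
    [0.0772,0,-0.0692,0,0,0,1],
  ],
)

```text
time_s: 5.35
tool_pos: [0.5356, -0.0805, 0.4791]
tcp_rot: [[-0.069, 0.998, 0.001], [0.998, 0.069, -0.001], [-0.001, 0.001, -1.0]]
wrist_force: [1.6, 0.1, -1.4]
gripper_width: 0.0238
```

Run:
```python
from h import *
s=sense();print(s["time_s"],s["tool_pos"],s["wrist_force"],s["moment"],s["gripper_width"])
cv2.imwrite("pics/w4.png",np.hstack([grab_frame("wrist")[:,100:460],grab_frame("scene")[50:470,130:490][:370]if 0 else cv2.resize(grab_frame("scene")[120:330,190:370],(360,420))]))
```

```text
5.35 [ 0.5356 -0.0805  0.4791] [ 1.5863  0.0973 -1.4067] [-0.4001 -0.2611 -0.014 ] 0.023755999356793227
```

View pics/w4.png

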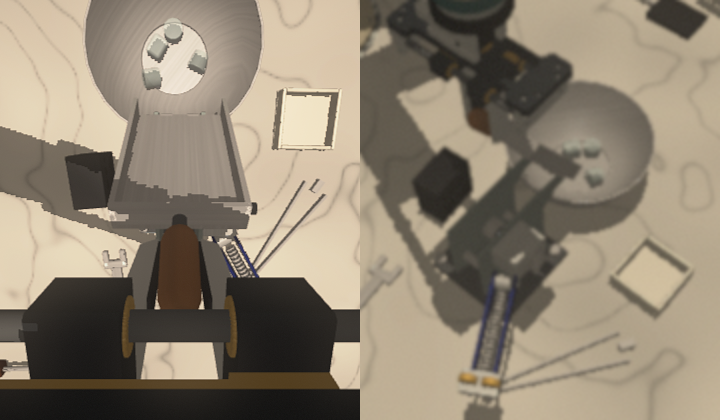

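All four pieces lie in the bowl (wrist px around (170,55)). I'll swing on to upright and past it.

Emit:
send_rows(
  plan=[
    [0.0095,0,-0.0044,0,0,0,1],
    [0.0192,0,-0.0085,0,0,0,1],
    [0.0292,0,-0.0118,0,0,0,1],
    [0.0392,0,-0.0149,0,0,0,1],
    [0.0494,0,-0.0172,0,0,0,1],
    [0.0597,0,-0.0192,0,0,0,1],
    [0.0701,0,-0.0205,0,0,0,1],
    [0.0805,0,-0.0214,0,0,0,1],
    [0.091,0,-0.0215,0,0,0,1],
    [0.1015,0,-0.0213,0,0,0,1],
  ],
)

```text
time_s: 6.28
tool_pos: [0.5287, 0.0211, 0.5005]
tcp_rot: [[-0.07, 0.998, 0.002], [0.998, 0.07, -0.0], [-0.0, 0.002, -1.0]]
wrist_force: [4.9, -1.1, 3.9]
gripper_width: 0.0232
```

Emit:
send_rows(
  plan=[
    [0.0104,0,0.0009,0,0,0,1],
    [0.0208,0,0.0022,0,0,0,1],
    [0.0311,0,0.0042,0,0,0,1],
    [0.0413,0,0.0067,0,0,0,1],
    [0.0514,0,0.0098,0,0,0,1],
    [0.0613,0,0.0132,0,0,0,1],
    [0.0709,0,0.0173,0,0,0,1],
    [0.0772,0,0.0203,0,0,0,1],
    [0.0804,0,0.0218,0,0,0,1],
    [0.0804,0,0.0218,0,0,0,1],
  ],
)

```text
time_s: 7.12
tool_pos: [0.5228, 0.1037, 0.4804]
tcp_rot: [[-0.072, 0.997, 0.005], [0.997, 0.072, 0.008], [0.008, 0.005, -1.0]]
wrist_force: [2.6, 6.4, 13.5]
gripper_width: 0.0163
```

Run:
```python
from h import *
s=sense();print(s["time_s"],s["tool_pos"],s["wrist_force"],s["moment"],s["gripper_width"])
cv2.imwrite("pics/w5.png",np.hstack([grab_frame("wrist")[:,100:460],cv2.resize(grab_frame("scene")[120:330,190:370],(360,420))]))
```

```text
7.1167 [0.5228 0.1037 0.4804] [ 2.597   6.4119 13.5474] [ 0.894  -0.3442  0.0684] 0.01633756525335136
```

View pics/w5.png

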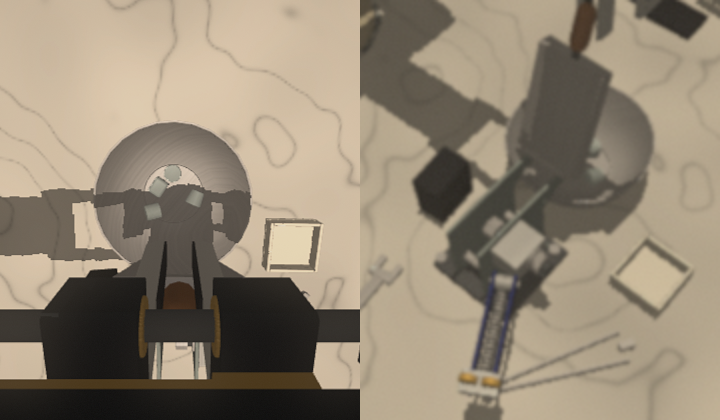

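The grip has slid toward the handle's edge (opening 16 mm), but the tray is well past upright. I'll open and lift away.

Emit:
send_rows(
  plan=[
    [0,0,0,0,0,0,-0.3],
    [0,0,0,0,0,0,-0.3],
    [0,0,0,0,0,0,-0.3],
    [0,0,0,0,0,0,-0.3],
    [0,0,0,0,0,0,-0.3],
    [0,0,0,0,0,0,-0.3],
    [0,0,-0.02,0,0,0,-0.3],
    [0,0,-0.05,0,0,0,-0.3],
    [0,0,-0.09,0,0,0,-0.3],
    [0,0,-0.13,0,0,0,-0.3],
  ],
)

```text
time_s: 8.05
tool_pos: [0.5226, 0.1001, 0.6084]
tcp_rot: [[-0.069, 0.998, -0.003], [0.998, 0.069, -0.0], [0.0, -0.003, -1.0]]
wrist_force: [1.4, 0.1, 1.0]
gripper_width: 0.0608
```

Run:
```python
from h import *
s=sense();print(s["time_s"],s["tool_pos"],s["wrist_force"],s["joint_pos"],s["gripper_width"])
cv2.imwrite("pics/w6.png",np.hstack([grab_frame("wrist")[:,100:460],cv2.resize(grab_frame("scene")[120:330,190:370],(360,420))]))
```

```text
8.05 [0.5226 0.1001 0.6084] [1.4056 0.1377 1.026 ] [  3.3437   9.5829  66.6127   0.0046 103.9829  -0.6093] 0.060791503393235004
```

View pics/w6.png

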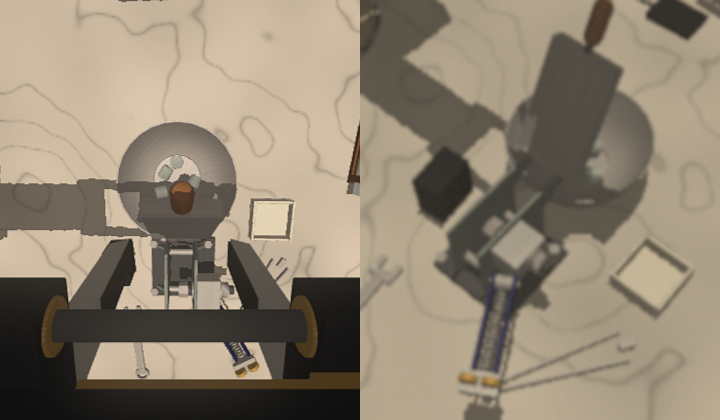

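The tray rests past upright on its stop, leaning over the bowl; pieces are in the bowl. The gap and plates are visible at wrist crop (185,270). Next I'll go to a viewing pose over the gap with the jaws turned 90°.

```bash
cat >> h.py <<'E'
O=np.array([.5368,-.0955,0])
def W(x,y,z): return O+S()@np.array([x,y,z])
E
python3 - <<'E'
from h import *
R0=down(4);p0=np.array([.5226,.1001,.6095])
for z in(.5,.36):print(rel(R0,p0,down(93.9),W(.066,0,z-.18)))
print(rel(R0,p0,down(50),W(.05,-.0,.42-.18)))
E
```

```text
(array([-0.1962,  0.0665,  0.1095]), array([  0. ,   0. , -89.9]))
(array([-0.1962,  0.0665,  0.2495]), array([  0. ,   0. , -89.9]))
(array([-0.1962,  0.0505,  0.1895]), array([  0.,   0., -46.]))
```

Emit:
send_rows(
  plan=[
    [-0.025,0.005,0,0,0,-6,-0.3],
    [-0.05,0.012,0.01,0,0,-12,-0.3],
    [-0.075,0.02,0.02,0,0,-18,-0.3],
    [-0.1,0.028,0.035,0,0,-24,-0.3],
    [-0.125,0.036,0.05,0,0,-30,-0.3],
    [-0.15,0.044,0.065,0,0,-36,-0.3],
    [-0.17,0.052,0.08,0,0,-42,-0.3],
    [-0.185,0.06,0.095,0,0,-48,-0.3],
    [-0.196,0.0665,0.11,0,0,-54,-0.3],
    [-0.196,0.0665,0.11,0,0,-60,-0.3],
  ],
)

```text
time_s: 8.98
tool_pos: [0.6036, -0.0931, 0.4926]
tcp_rot: [[-0.9, 0.437, -0.008], [0.437, 0.9, 0.001], [0.007, -0.002, -1.0]]
wrist_force: [-0.4, -0.3, -1.7]
gripper_width: 0.0612
```

Emit:
send_rows(
  plan=[
    [0,0,0.01,0,0,-5,-0.3],
    [0,0,0.03,0,0,-11,-0.3],
    [0,0,0.05,0,0,-17,-0.3],
    [0,0,0.07,0,0,-23,-0.3],
    [0,0,0.09,0,0,-29.9,-0.3],
    [0,0,0.11,0,0,-29.9,-0.3],
    [0,0,0.125,0,0,-29.9,-0.3],
    [0,0,0.135,0,0,-29.9,-0.3],
    [0,0,0.14,0,0,-29.9,-0.3],
    [0,0,0.14,0,0,-29.9,-0.3],
  ],
)

```text
time_s: 9.82
tool_pos: [0.6026, -0.0907, 0.3565]
tcp_rot: [[-0.998, -0.067, -0.003], [-0.067, 0.998, 0.001], [0.002, 0.001, -1.0]]
wrist_force: [0.4, 0.2, 0.2]
gripper_width: 0.0607
```

Run:
```python
from h import *
s=sense();print(s["time_s"],s["tool_pos"],s["tcp_rot"],s["joint_pos"])
i=camera_info("wrist");w=grab_frame("wrist");cv2.imwrite("pics/w7.png",w);np.save("w7.npy",i["world_from_camera"])
p=proj(i,W(.005,0,.094));print(p,proj(i,W(-.003,0,.108)))
u,v=map(int,p)
x0,y0=max(u-75,0),max(v-60,0)
cv2.imwrite("pics/w7z.png",cv2.resize(w[y0:y0+120,x0:x0+150],None,fx=5,fy=5,interpolation=cv2.INTER_CUBIC));print(x0,y0)
```

```text
9.8167 [ 0.6026 -0.0907  0.3565] [[-0.9977 -0.0674 -0.0025]
 [-0.0674  0.9977  0.0008]
 [ 0.0025  0.0009 -1.    ]] [ -15.0996   20.456    86.2938    0.0046   73.4019 -108.9635]
[279.5498 151.6754] [279.6168 141.4679]
204 91
```

View pics/w7.png

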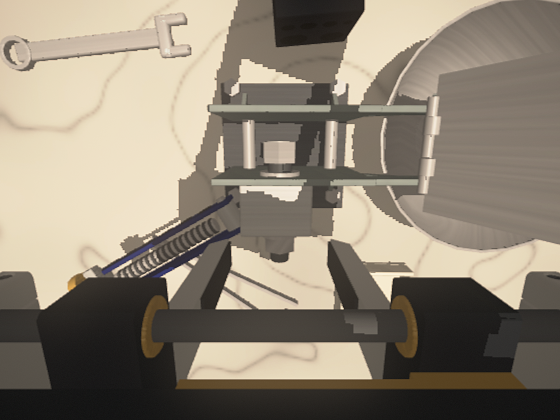

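View pics/w7z.png

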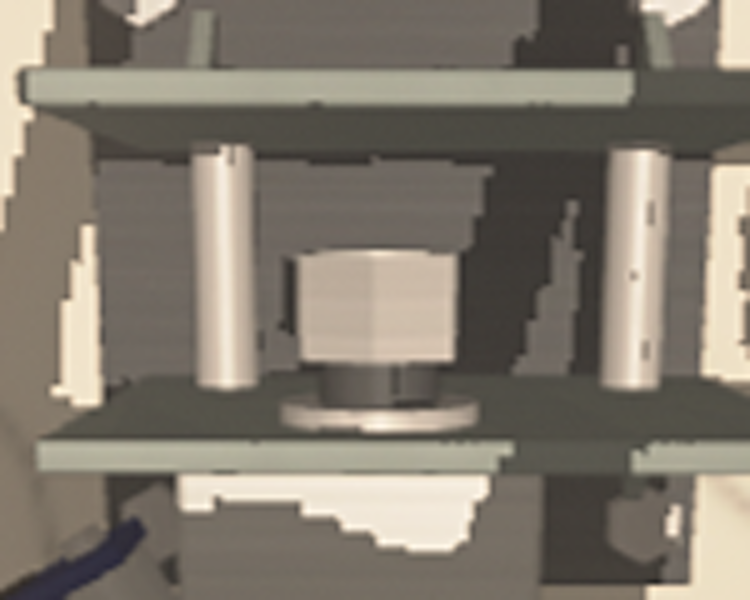

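The view shows the gap clearly: the bolt head sits at zoom cols 297–458 (px 263–296) with its top-corner shading line at zoom col ≈373, the washer below it. The predicted centre, 279.5 px, matches. Sub-pixel profile next, for the roll.

Run:
```python
from h import *
w=cv2.cvtColor(cv2.imread("pics/w7.png"),cv2.COLOR_BGR2GRAY)
for r in range(139,178,2):print(r,w[r,258:304])
```

```text
139 [103 104 104 103 105 104 104 104 103 103 103 103 102 102 103 102 102 102
 102 103 103 102 102 102 102 103 102 102 103 103 103 103 105 105 104 104
 105 105 106 108  88  57  59  59  59  59]
141 [106 106 106 106 106 109 104  90  98 125 145 151 157 163 169 174 179 182
 187 197 214 222 219 213 206 196 192 190 185 181 177 149 112 113 111 111
 119 100  70  65  56  58  59  59  59  59]
143 [106 107  87  65  70 119 166 179 178 176 177 175 176 175 175 175 174 174
 174 174 180 187 188 189 189 189 190 189 190 190 191 191 192 192 192 194
 176 115  53  59  59  59  59  59  59  59]
145 [107 109  89  60  58 112 164 176 174 174 175 174 174 173 174 173 174 173
 174 173 180 188 189 189 189 189 189 189 189 188 189 188 189 189 188 192
 174 114  55  59  61  60  60  59  60  60]
147 [107 108  89  60  57 112 164 177 176 175 174 174 176 175 174 175 175 175
 174 174 180 189 189 189 190 189 188 190 189 190 190 190 189 189 190 192
 174 114  54  59  61  60  61  59  60  59]
149 [105 107  87  59  57 112 164 176 174 173 174 174 174 173 174 174 174 174
 174 173 180 187 190 188 190 188 189 188 188 188 189 188 188 18
[... 2039 characters left out ...]
7  90  92
  95  97 100 107 108 106  89  68  69  65  64  63  61  62  68  79  88  90
  90  91  90  91  99  93  77  77  78  77]
173 [ 81  85 111 134 141 148 156 160 160 163 167 171 177 181 186 176 160 161
 167 176 182 189 191 184 176 172 168 163 159 171 180 179 176 175 172 167
 165 164 158 151 141 109  75  78  78  78]
175 [ 82  83 104 123 139 154 162 170 174 175 182 190 195 199 205 209 208 209
 216 223 229 235 235 230 224 218 213 208 201 197 194 193 191 188 184 179
 177 173 166 155 133  96  78  78  78  78]
177 [ 81  81  81  80  82  83  87  91  96  91  79  81  83  82  82  85  86  84
 113 137 140 146 146 142 136 132 130 128 123 119 119 118 117 110 103  96
  90  87  80  77  79  79  79  79  79  79]
```

Run:
```python
from h import *
i=camera_info("wrist");s=sense();print(s["tool_pos"],s["tcp_rot"],i["world_from_camera"][:3,3])
for P in[(-.003,0,.108),(.013,0,.108),(-.003,-.0012,.108),(.02,.016,.094),(.02,-.016,.094)]:print(P,proj(i,W(*P)))
a=np.radians(5);Rt=S()@np.c_[[-1,0,0],[0,np.cos(a),np.sin(a)],[0,np.sin(a),-np.cos(a)]]
R0=down(93.9);p0=W(.066,0,.36);p0[2]=.3595;print(p0)
print(rel(R0,p0,Rt,W(.0045,0,.155)))
print("descend",Rt.T@[0,0,-.061])
```

```text
[ 0.6029 -0.0907  0.3576] [[-0.9977 -0.0675 -0.0006]
 [-0.0675  0.9977  0.0002]
 [ 0.0006  0.0003 -1.    ]] [ 0.5321 -0.0966  0.3381]
(-0.003, 0, 0.108) [279.9561 140.3213]
(0.013, 0, 0.108) [279.9106 162.077 ]
(-0.003, -0.0012, 0.108) [278.3432 140.319 ]
(0.02, 0.016, 0.094) [299.6416 169.5179]
(0.02, -0.016, 0.094) [260.0365 169.4634]
[ 0.6026 -0.091   0.3595]
(array([ 0.0615, -0.0157,  0.0252]), array([-5., -0.,  0.]))
descend [ 0.     -0.0053  0.0608]
```

Emit:
send_rows(
  plan=[
    [0.01,-0.002,0,-0.5,0,0,-0.3],
    [0.02,-0.005,0,-1.5,0,0,-0.3],
    [0.03,-0.008,0,-2.5,0,0,-0.3],
    [0.04,-0.01,0.004,-3.5,0,0,-0.3],
    [0.05,-0.013,0.01,-4.5,0,0,-0.3],
    [0.057,-0.0155,0.016,-5,0,0,-0.3],
    [0.061,-0.0157,0.022,-5,0,0,-0.3],
    [0.0615,-0.0157,0.025,-5,0,0,-0.3],
    [0.0615,-0.0157,0.025,-5,0,0,-0.3],
    [0.0615,-0.0157,0.025,-5,0,0,-0.3],
  ],
  newtons=6,
)

```text
time_s: 10.7
tool_pos: [0.5428, -0.1105, 0.3327]
tcp_rot: [[-0.998, -0.067, -0.006], [-0.068, 0.994, 0.087], [-0.0, 0.087, -0.996]]
wrist_force: [-0.3, 0.2, 0.6]
gripper_width: 0.0607
```

Run:
```python
from h import *
s=sense();print(s["time_s"],s["tool_pos"],s["tcp_rot"],s["joint_pos"],s["gripper_width"])
g=s["tool_pos"]+.18*s["tcp_rot"][:,2];print("grasp in stand",S().T@(g-O))
i=camera_info("wrist");w=grab_frame("wrist");cv2.imwrite("pics/w8.png",w)
for P in[(-.003,-.0012,.108),(-.003,0,.094),(.02,.016,.094),(.02,-.016,.094)]:print(P,proj(i,W(*P)))
cv2.imwrite("pics/w8z.png",cv2.resize(w[180:300,200:360],None,fx=5,fy=5,interpolation=cv2.INTER_CUBIC))
```

```text
10.7 [ 0.5428 -0.1105  0.3327] [[-0.9977 -0.0673 -0.0056]
 [-0.0676  0.9939  0.0871]
 [-0.0003  0.0873 -0.9962]] [ -20.2917   17.2858   94.8948    4.8715   69.925  -115.9247] 0.06074180625251637
grasp in stand [0.0051 0.0004 0.1534]
(-0.003, -0.0012, 0.108) [272.5247 228.5209]
(-0.003, 0, 0.094) [272.879  223.1028]
(0.02, 0.016, 0.094) [293.3553 250.8679]
(0.02, -0.016, 0.094) [252.3708 252.124 ]
```

View pics/w8.png

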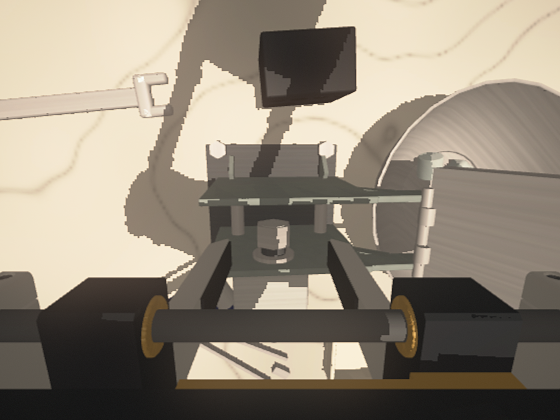

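View pics/w8z.png

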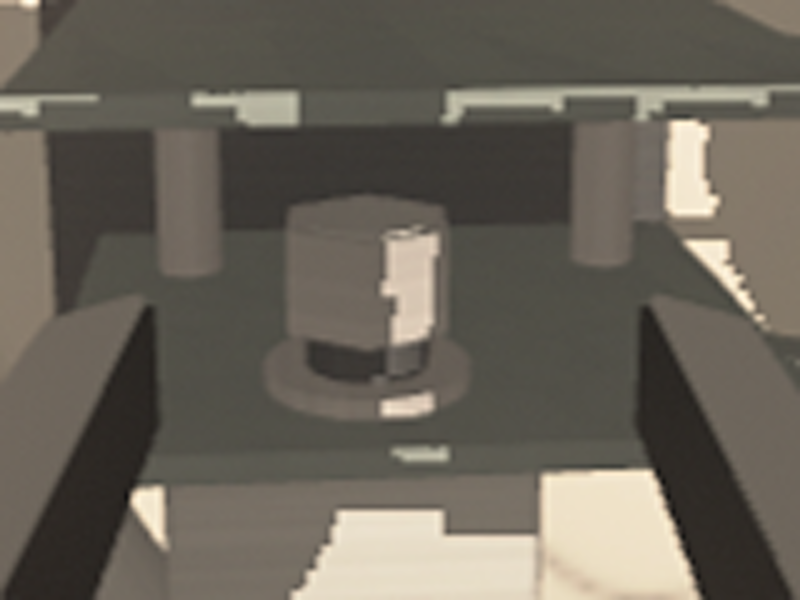

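The free end of the head is at px ≈(273,222), as predicted, and centred between the fingers. Descending 60 mm.

Emit:
send_rows(
  plan=[
    [0,-0.0005,0.005,0,0,0,-0.3],
    [0,-0.001,0.012,0,0,0,-0.3],
    [0,-0.0017,0.02,0,0,0,-0.3],
    [0,-0.0024,0.028,0,0,0,-0.3],
    [0,-0.0031,0.036,0,0,0,-0.3],
    [0,-0.0038,0.044,0,0,0,-0.3],
    [0,-0.0045,0.052,0,0,0,-0.3],
    [0,-0.005,0.057,0,0,0,-0.3],
    [0,-0.0052,0.0595,0,0,0,-0.3],
    [0,-0.0052,0.0595,0,0,0,-0.3],
  ],
)

```text
time_s: 11.58
tool_pos: [0.5425, -0.1104, 0.2724]
tcp_rot: [[-0.998, -0.067, -0.007], [-0.068, 0.994, 0.088], [0.001, 0.088, -0.996]]
wrist_force: [0.9, -0.1, -0.9]
gripper_width: 0.061
```

Run:
```python
from h import *
s=sense();print(s["time_s"],s["tool_pos"],s["wrist_force"],s["gripper_width"])
g=s["tool_pos"]+.18*s["tcp_rot"][:,2];print("grasp in stand",S().T@(g-O))
i=camera_info("wrist");w=grab_frame("wrist");cv2.imwrite("pics/w9.png",w)
for P in[(-.003,-.0012,.108),(-.003,0,.094),(.02,.016,.094),(.02,-.016,.094)]:print(P,proj(i,W(*P)))
cv2.imwrite("pics/w9z.png",cv2.resize(w[180:300,200:360],None,fx=5,fy=5,interpolation=cv2.INTER_CUBIC))
```

```text
11.5833 [ 0.5425 -0.1104  0.2724] [ 0.8549 -0.0968 -0.9197] 0.061015280234295505
grasp in stand [0.0044 0.0005 0.0931]
(-0.003, -0.0012, 0.108) [279.9907 263.5027]
(-0.003, 0, 0.094) [279.8574 253.4691]
(0.02, 0.016, 0.094) [306.7823 289.1589]
(0.02, -0.016, 0.094) [252.3502 291.4443]
```

View pics/w9z.png

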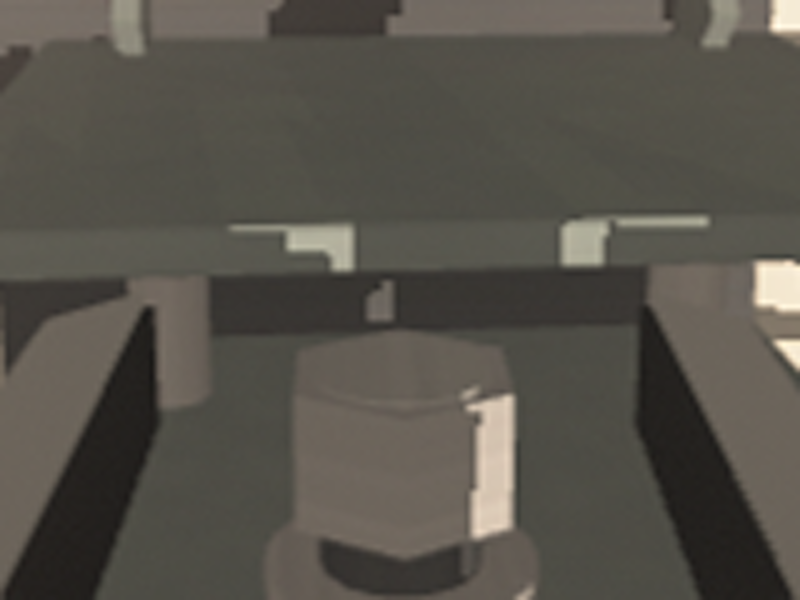

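Run:
```python
from h import *
s=sense();i=camera_info("wrist")
print(s["tool_pos"])
g=s["tool_pos"]+.18*s["tcp_rot"][:,2];print("grasp in stand",S().T@(g-O))
R=s["tcp_rot"]
for x,y,z in[(.0075,0,.18),(.0075,0,.166),(.0075,-.0122,.174),(.0075,.0122,.174),(.008,.0305,.199),(.008,-.0305,.199)]:
    print((x,y,z),proj(i,s["tool_pos"]+R@[x,y,z]))
w=cv2.cvtColor(cv2.imread("pics/w9.png"),cv2.COLOR_BGR2GRAY)
for r in(264,268,272,276,280):print(r,w[r,252:312])
```

```text
[ 0.5426 -0.1105  0.2729]
grasp in stand [0.0048 0.0004 0.0936]
(0.0075, 0, 0.18) [280.5798 252.7518]
(0.0075, 0, 0.166) [280.7108 262.6515]
(0.0075, -0.0122, 0.174) [258.473 256.755]
(0.0075, 0.0122, 0.174) [302.7926 256.8361]
(0.008, 0.0305, 0.199) [328.7811 240.9224]
(0.008, -0.0305, 0.199) [232.0831 240.7438]
264 [ 75  76  75  76  75  74  86 100 101 102 101 102 101 101 102 102 102 101
 101 102 102 102 103 103 103 103 102 102 101 101 100 102 101 103 102 102
 101 101 101 102 103 101  99  93 157 200 197 196 197 201 163  88  75  76
  77  76  77  77  76  76]
268 [ 75  75  76  75  75  73  86  98 102 102 101 102 101 102 102 102 101 102
 102 102 101 101 102 102 102 101 101 102 101 102 101 101 101  99 100 101
 101 102 101 100 102 100  95 160 203 199 198 197 197 202 157  73  73  75
  76  75  76  75  76  76]
272 [ 77  77  77  77  77  76  83  98 106 104 104 105 104 104 103 103 103 102
 101 102 102 101 101 101 101 102 102 102 101 102 102 101 100 101 101 101
 101 101 101 102 102 102  97 162 207 203 203 202 203 207 159  67  74  76
  75  76  76  75  76  76]
276 [ 76  76  77  77  77  76  83  97 103 102 103 103 103 102 102 103 103 103
 102 104 104 104 104 105 104 104 104 104 105 103 104 104 104 104 104 102
 103 103 102 102 102 101  97 160 205 200 201 201 201 206 159  67  75  76
  76  75  77  76  76  77]
280 [ 76  75  75  76  76  74  83  98 106 105 104 103 103 103 103 103 103 102
 103 103 103 102 102 103 103 102 103 103 102 102 102 103 103 103 103 103
 103 102 102 103 101  96 161 204 201 201 202 204 208 196 137  69  74  75
  76  76  77  77  76  76]
```

Emit:
send_rows(
  plan=[
    [0,0.0004,0,0,0,0,0.1],
    [0,0.0004,0,0,0,0,0.25],
    [0,0.0004,0,0,0,0,0.3],
    [0,0.0004,0,0,0,0,0.34],
    [0,0.0004,0,0,0,0,0.38],
    [0,0.0004,0,0,0,0,0.4],
    [0,0.0004,0,0,0,0,0.42],
    [0,0.0004,0,0,0,0,0.44],
    [0,0.0004,0,0,0,0,0.46],
    [0,0.0004,0,0,0,0,0.47],
  ],
  newtons=5,
)

```text
time_s: 12.47
tool_pos: [0.5426, -0.1101, 0.2732]
tcp_rot: [[-0.998, -0.067, -0.006], [-0.068, 0.994, 0.087], [-0.0, 0.087, -0.996]]
wrist_force: [-0.5, 0.4, 0.5]
gripper_width: 0.025
```

Emit:
send_rows(
  plan=[
    [0,0,0,0,0,0,0.48],
    [0,0,0,0,0,0,0.49],
    [0,0,0,0,0,0,0.5],
    [0,0,0,0,0,0,0.51],
    [0,0,0,0,0,0,0.52],
    [0,0,0,0,0,0,0.53],
    [0,0,0,0,0,0,0.54],
    [0,0,0,0,0,0,0.55],
    [0,0,0,0,0,0,0.56],
    [0,0,0,0,0,0,0.57],
  ],
)

```text
time_s: 13.3
tool_pos: [0.5426, -0.11, 0.2732]
tcp_rot: [[-0.998, -0.067, -0.006], [-0.068, 0.994, 0.087], [-0.0, 0.087, -0.996]]
wrist_force: [-0.1, 1.8, -0.5]
gripper_width: 0.024
```

Run:
```python
from h import *
s=sense();print(s["time_s"],s["tool_pos"],s["wrist_force"],s["moment"],s["gripper_width"])
g=s["tool_pos"]+.18*s["tcp_rot"][:,2];print("grasp in stand",S().T@(g-O))
w=grab_frame("wrist");cv2.imwrite("pics/w10.png",w)
cv2.imwrite("pics/w10z.png",cv2.resize(w[180:300,200:360],None,fx=5,fy=5,interpolation=cv2.INTER_CUBIC))
```

```text
13.3 [ 0.5426 -0.11    0.2732] [-0.1025  1.7738 -0.5053] [ 0.2099 -0.0322  0.0095] 0.023990706743712127
grasp in stand [0.0048 0.0009 0.0939]
```

View pics/w10z.png

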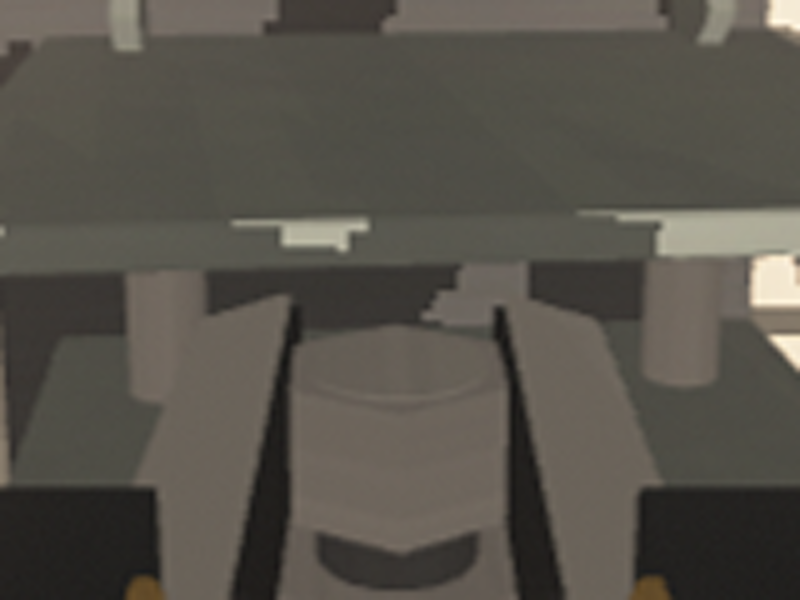

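The opening reads 24.0 mm, exactly across flats, and the head is centred between the fingers. I'll firm up the grip now.

Emit:
send_rows(
  plan=[
    [0,0.0003,0,0,0,0,0.58],
    [0,0.0003,0,0,0,0,0.6],
    [0,0.0003,0,0,0,0,0.65],
    [0,0.0003,0,0,0,0,0.7],
    [0,0.0003,0,0,0,0,0.75],
    [0,0.0003,0,0,0,0,0.8],
    [0,0.0003,0,0,0,0,0.9],
    [0,0.0003,0,0,0,0,1],
    [0,0.0003,0,0,0,0,1],
    [0,0.0003,0,0,0,0,1],
  ],
  newtons=15,
)

```text
time_s: 14.18
tool_pos: [0.5426, -0.1099, 0.2732]
tcp_rot: [[-0.998, -0.067, -0.006], [-0.068, 0.994, 0.087], [-0.0, 0.087, -0.996]]
wrist_force: [-0.2, -0.1, 0.1]
gripper_width: 0.0239
```

Emit:
send_rows(
  plan=[
    [0,0,0,0,0,0,1],
    [0,0,0,0,0,0,1],
    [0,0,0,0,0,0,1],
    [0,0,0,0,0,0,1],
    [0,0,0,0,0,0,1],
    [0,0,0,0,0,0,1],
    [0,0,0,0,0,0,1],
    [0,0,0,0,0,0,1],
    [0,0,0,0,0,0,1],
    [0,0,0,0,0,0,1],
  ],
  newtons=35,
)

```text
time_s: 15.02
tool_pos: [0.5426, -0.1098, 0.2732]
tcp_rot: [[-0.998, -0.067, -0.006], [-0.068, 0.994, 0.087], [-0.0, 0.087, -0.996]]
wrist_force: [0.1, -0.2, -1.4]
gripper_width: 0.0238
```

Run:
```python
from h import *
s=sense();print(s["time_s"],s["tool_pos"],s["tcp_rot"],s["wrist_force"],s["moment"],s["gripper_width"],s["qd"])
g=s["tool_pos"]+.18*s["tcp_rot"][:,2];print("grasp in stand",S().T@(g-O))
w=grab_frame("wrist")
cv2.imwrite("pics/w11z.png",cv2.resize(w[180:300,200:360],None,fx=5,fy=5,interpolation=cv2.INTER_CUBIC))
t=grab_frame("top")[150:290,200:360];sc=grab_frame("scene")[120:330,190:370]
cv2.imwrite("pics/end.png",np.hstack([cv2.resize(t,(400,350)),cv2.resize(sc,(400,350))]))
```

```text
15.0167 [ 0.5426 -0.1098  0.2732] [[-0.9977 -0.0674 -0.0059]
 [-0.0677  0.9939  0.0869]
 [-0.      0.0871 -0.9962]] [ 0.0681 -0.1692 -1.3701] [-0.1777  0.025  -0.0316] 0.023755010289629803 [-0.0303  0.0774  0.0922  0.0357  0.035  -0.0145]
grasp in stand [0.0048 0.001  0.0938]
```

View pics/w11z.png

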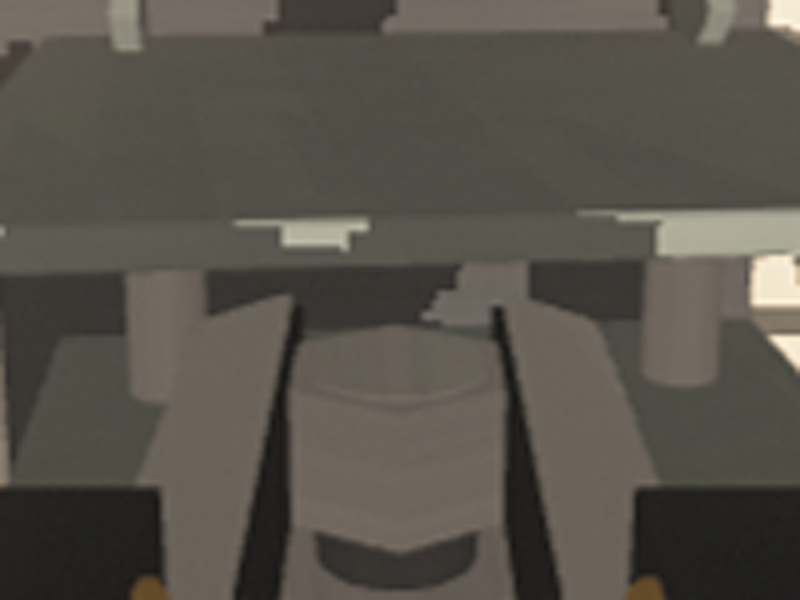

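View pics/end.png

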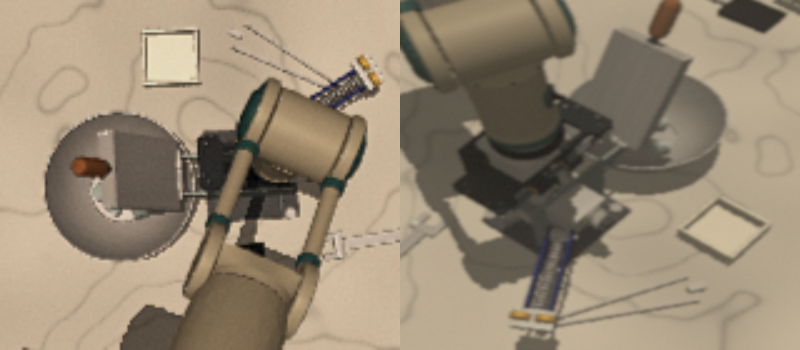

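The head is held with both pads on its flats, its corner line unchanged between views. The tray is open on its stop, and the bowl, dish and tweezers have not moved. Handing in.

Run:
```python
from station import *
s=sense();print(s["wrist_force"],s["gripper_width"])
print(sign_off())
```

```text
[-0.64605171 -1.53353171 -1.50125332] 0.023489204595793876
the job is handed in; nothing more can be done
None
```

I swung the tray over by its handle and it stayed open on its stop, past upright. I then gripped the bolt head across its upright flats and handed the job in at about 15 s, still holding it.

- **Glass pieces:** all four slid into the bowl; I counted them in the wrist view partway through the swing and after letting go. The final views have the tray covering most of the bowl, so I did not recount them.
- **Bolt:** I measured its roll at about 5° and tilted the gripper to match before closing. The grip is 35 N. The opening read 24.0 mm on seating and drifted to 23.5 mm by hand-in. Wrist forces were about 2 N or less, and I saw no turn of the bolt's corner between views.
- **Other items:** the bowl, dish and tweezers looked unmoved in the final views. The arm covered the shaping block and part of the spanner in those views, and the paddle and reamer were outside the crop; the arm did not go near those two.
- **One thing off plan:** near the end of the swing the fingers slid toward the edge of the handle, with the opening down to 16 mm. The tray was already past upright, so I let go and it settled on its stop.

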